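Draw the good coil off the rack and put it in the parts tray

TASK

Swing the yellow keeper bar of the coil rack about a quarter turn aside and leave it there, then slide the bright copper coil straight up off its post and set it down gently, standing upright on the floor of the green tray beside the pulley, without dropping it. Keep the coil upright throughout, and leave the burnt black coil on its post and everything else where it is.

Things in the scene. Friction and masses are not known exactly. Their poses are not given: they have to be found in the camera images.
- rack: Coil rack, fixed: grey base plate 100 x 250 x 20 mm (x, y, z), two upright steel posts 26 mm in diameter at y = +85 and -85 mm, tops 98 mm above the bench, tips tapered, and a centre pillar (18 mm) that carries the keeper. Origin: centre of the plate's underside, on the bench. A coil stands on each post, its underside 20 mm above the bench; which coil is on which post varies.
- keeper (a joint): Angle (rad) of the yellow keeper bar, 190 x 24 x 10 mm, which turns level on the rack's centre pillar, its top 112 mm above the bench. Near 0 it lies along the rack's y axis over both post tips, so that neither coil can come off; positive is anticlockwise from above; it turns to 1.7 either way with light friction and stays where it is left.
- keeper_knob (a point): Grip point on the red upright knob of the keeper bar (cylinder 20 mm in diameter, 46 mm tall, standing on the bar 85 mm from the pivot, on the rack's +y side when the joint is 0). The point lies on the knob's axis, 25 mm above the bar's top and 21 mm below the knob's top.
- coil: The good coil: bright copper winding 60 mm in diameter and 56 mm high between white end collars 56 mm in diameter and 5 mm thick, 66 mm high overall, with two small brass terminals (6 mm high) on top; bore 32 mm. About 0.42 kg. Origin: centre of its underside; z along the bore, upwards. It fits round its post with 3 mm of play.
- burnt: The burnt coil: the same shape and size as the good one, but with a black winding and brown collars. It stays on its post. Origin: centre of its underside.
- tray: Green open sheet-metal parts tray, 150 x 220 x 38 mm (x, y, z), walls and floor 4 to 5 mm thick. Loose, 1.6 kg. Origin: centre of its underside, on the bench. The pulley lies in its -y end; the +y end is free.
- pulley: Dark steel belt pulley, 62 mm in diameter, 32 mm high, lying flat in the -y end of the tray, about 60 mm from its middle. Origin: centre of its underside.
- headlamp: Bystander: steel headlamp shell, dome 170 mm across and 115 mm high, near the far edge of the bench. Origin: centre of its underside.
- horn: Bystander: brass horn standing on its bell, 100 mm across, 140 mm high. Origin: centre of its underside.
- jar: Bystander: amber glass jar with a steel cap, 80 mm across, 110 mm high. Origin: centre of its underside.
- filter: Bystander: blue oil-filter can, 76 mm across, 100 mm high. Origin: centre of its underside.
- wrench: Bystander: steel wrench, 190 mm long, lying on the bench near the robot. Origin: its middle, underside.
Things that resemble listed ones, but are neither listed nor needed, are in the scene too. What is shaped like the burnt but red is not meant. Leave any turquoise look-alike of the coil alone.

How it is judged:
On the way, in this order (a step that is already met when the one before it is completed fails the run):
1. the keeper bar is swung aside, at least 1.0 rad either way, with the copper coil still down on its post ((value of joint keeper above 1 rad or value of joint keeper below -1 rad) and z of coil in the frame of rack below 0.03 m), for 0.2 s.
2. the copper coil, held in the fingers, is drawn fully off its post (its underside above the post's tip) (z of coil in the frame of rack above 0.103 m and contact force between coil and the fingers above 0.5 N), for 0.1 s.
3. the copper coil is let down in the tray while still held: its underside within 12 mm of the tray floor (x of coil in the frame of tray between -0.047 and 0.047 m and y of coil in the frame of tray between -0.082 and 0.082 m and z of coil in the frame of tray below 0.017 m and contact force between coil and the fingers above 0.5 N), for 0.05 s.
At the end, for the whole second after the job is handed in: The copper coil stands upright (within 0.12 rad) and at rest flat on the tray floor (within 5 mm), the keeper bar is still at least 1.0 rad aside, and the burnt coil is still down on its post (x of coil in the frame of tray between -0.047 and 0.047 m and y of coil in the frame of tray between -0.082 and 0.082 m and z of coil in the frame of tray below 0.01 m and angle between coil's own z axis and vertical below 0.12 rad and linear speed of coil below 0.02 m/s and (value of joint keeper above 1 rad or value of joint keeper below -1 rad) and z of burnt in the frame of rack below 0.026 m and angle between burnt's own z axis and vertical below 0.15 rad); the robot touches nothing.
It fails at once if the copper coil is tipped by more than 0.5 rad (angle between coil's own z axis and vertical above 0.5 rad).
It fails at once if the burnt coil is moved by more than 15 mm (distance of burnt from where it was at the start of the episode above 0.015 m).
It fails at once if the tray is shoved by more than 40 mm (distance of tray from where it was at the start of the episode above 0.04 m).
It fails at once if another thing (pulley, headlamp, horn, jar, oil filter, wrench) is moved by more than 40 mm (distance of any of pulley, headlamp, horn, jar, filter, wrench from where it was at the start of the episode above 0.04 m).
It also fails if it takes over 64 s, if anything falls off the work surface, if the arm or the gripper's body presses on something with over 40 N, if the wrist force passes 120 N, or if a joint passes its speed limit or range.

ROBOT

A 7-joint arm with a two-finger parallel gripper is mounted at the origin on the work surface. World frame = base frame: x ahead of the robot, y to its left, z up, the work surface at z = 0. Lengths are in m, angles in rad, forces in N, time in s.
With the tool pointing down it reaches from about 0.4 to 0.85 m from the base axis. Payload 10.4 kg.
Tool frame: the origin (TCP) lies between the finger pads; the fingertips stand ahead of it and the grasp point (between the pads) lies 3 mm ahead of it (r.tips_ahead is the z of the fingertips in the tool frame, in m); z points along the fingers, y is the line along which they close (so a half turn about z gives the same grasp; the last joint's range is limited). The gripper opens to 87 mm and grips with 3 to 60 N. Pads are 19 mm wide; open, the fingers measure 117 mm over their backs; the gripper's body (75 mm by 190 mm) begins 51 mm behind the grasp point.
Start: joints at [-1.322, 0.332, -0.065, 1.46, 0.022, 1.35, -0.088], TCP at [0.168, 0.602, 0.216] pointing down, gripper open.
Joint ranges: [-2.6, 2.6], [-0.5, 2.12], [-1.47, 1.34], [0.16, 2.42], [-1.27, 4.41], [0.06, 2.06], [-2.6, 2.6]. Speed limits (rad/s): [2.22, 2.22, 2.79, 2.79, 3.14, 3.14, 3.14].

INTERFACE

Orientations are given as a unit quaternion [x, y, z, w].
In Python, from bench import telemetry, camera, get_calibration, r gives the robot as it stands.
- The arm moves only by the tool drive_tool, never from a script. Its argument "series" is one flat list of numbers, 7 for each row, row after row: the turn, a rotation vector about the tool's x, y, z in units of 5 degrees (1.0 is 5 degrees), then the shift along the tool's x, y, z in units of 40 mm (1.0 is 40 mm), then the opening, from -1 (shut) to 1 (fully open). A call has 1 to 10 rows; each row is the pose to reach, as a shift and turn from the pose commanded when the call began, along the tool's axes at that moment; what a row does not reach only later rows make up. A row lasts 1/12 s, in which the tool goes at most 41.7 mm and 7.16 degrees, less where a joint would pass 70% of its speed; a pose out of reach is approached as far as the arm can. A call with a gripper value outside its range is refused whole. The fingers move at their own pace and stop on an object; "grip_force" is the grip in N (left out, the last holds). Time passes only in rows, so rows that repeat a pose let the fingers close. It gives the time, the measured TCP pose, the force, the opening and the grip force at its end, in the units of the state.
- telemetry.read_state(): the state, without advancing time (a new reading comes with each control period).
- camera(name): name is "side" or "top" or "wrist"; returns the picture (400x640x3 uint8, red, green, blue); there is no depth.
- get_calibration(name): a dict with "fovy" (degrees; the focal length in pixels is half the picture's height over the tangent of half this angle, whatever the lens; pixels are square), "cx", "cy" (the principal point, pixels), "xyz" and "rotation" of the camera in the world. Camera axes: x right, y up, looking along -z (the intrinsics and any distortion apply to the point x, -y, -z); pixel columns grow to the right and rows downward; lengths in m; the calibration is good to about 2 mm. A picture is of the moment at which its call begins: read the wrist's pose just before it. get_calibration takes no time and is no camera call; for the wrist camera it gives the pose at the moment of the call.
- r.close_job(): hands the job in; it is judged then, once.
The state is a dict: "time": time; "joint_positions": joint angles; "joint_vel": joint speeds; "joint_torque": joint torques, N m; "ee_pos": TCP position; "eef_rot": TCP orientation; "ft_force": force on the tool from outside, world axes, zero at the start; "torque": the same for the moment, N m; "width": finger opening in m; "grip_force": force on a finger pad.
Only numpy, scipy, OpenCV 4.12 (cv2) and the standard library are available. Lean on these libraries where they do the work, as an engineer would, in place of code of your own. Each camera call takes 0.05 s, during which the arm holds its last target. There are 200 camera calls.

## Working session

There is one attempt and no reset: what is moved stays moved. The work goes in short steps, Python scripts to look and compute and a tool call to move; the robot and the scene stay as the last step left them, time stands still between calls to the robot, and variables do not carry over. Pictures are saved under pics/ and viewed, at most 10 in all, crops included, and the job is handed in when it is done.

Besides the shell and the picture viewer there is one more tool, called after ">>>" as a command line: name --argument value ..., lists and objects as JSON in quotes. drive_tool: Moves the arm, as the interface text tells. Its arguments: {"type":"object","properties":{"series":{"type":"array"},"grip_force":{"type":"number"}},"required":["series"]}

```bash
mkdir -p pics; ls
python3 - <<'E'
from bench import telemetry, camera, get_calibration, r
import cv2,numpy as np
for n in("side","top"):
    im=camera(n); cv2.imwrite(f"pics/{n}0.png",im[...,::-1]); c=get_calibration(n); print(n,c)
s=telemetry.read_state();print({k:np.round(v,3) for k,v in s.items()}, r.tips_ahead)
E
```

```text
pics
side {'fovy': 53.75625782844804, 'cx': 317.84246422203887, 'cy': 202.6483913150345, 'xyz': array([ 0.17574569, -0.61738524,  0.75593476]), 'rotation': array([ 0.36091054, -0.12180313, -0.32044802,  0.86730655])}
top {'fovy': 56.500117146319774, 'cx': 310.56323046958823, 'cy': 210.7977338787414, 'xyz': array([ 0.51630445, -0.11713222,  1.03177393]), 'rotation': array([ 0.02449352, -0.02510615, -0.69567848,  0.71749648])}
{'time': np.float64(0.1), 'joint_positions': array([-1.322,  0.333, -0.065,  1.461,  0.022,  1.35 , -0.088]), 'joint_vel': array([ 0.001, -0.001, -0.001, -0.002, -0.001,  0.001,  0.   ]), 'joint_torque': array([ 1.0000e-03, -6.2454e+01,  2.4000e-02, -3.9072e+01, -6.2000e-02,
        3.6000e-02,  0.0000e+00]), 'ee_pos': array([0.168, 0.602, 0.216]), 'eef_rot': array([ 0.135,  0.991, -0.001, -0.   ]), 'ft_force': array([-0.065,  0.524, -0.075]), 'torque': array([-0.01 , -0.019,  0.005]), 'grip_force': np.float64(0.0), 'width': np.float64(0.087)} 0.022
```

View pics/top0.png

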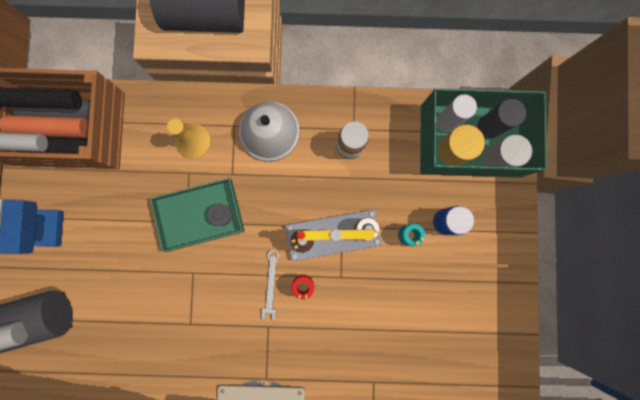

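View pics/side0.png

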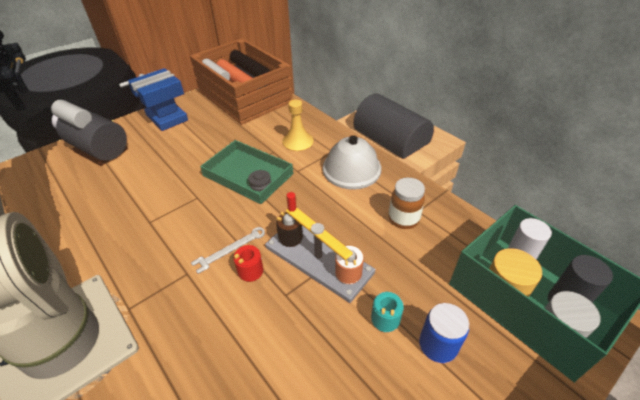

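The top view shows the rack at about (335,235): the knob and burnt black coil at its left (+y) end at (300,240), and a white-collared coil at (368,228). The tray is at (198,215) with the pulley at (218,214). In the side view the candidates are copper/white (349,264) on the post, black (289,230) on the other post, red (248,263) loose and turquoise (387,311) loose. The copper one fits, because it has a copper winding with white collars and stands on a rack post.

```bash
cat > h.py <<'E'
from bench import telemetry, camera, get_calibration, r
import cv2,numpy as np
from scipy.spatial.transform import Rotation as R
def ray(c,px):
    f=200/np.tan(np.radians(c['fovy']/2)); px=np.atleast_2d(px).astype(float)
    d=np.c_[(px[:,0]-c['cx'])/f,-(px[:,1]-c['cy'])/f,-np.ones(len(px))]
    return np.array(c['xyz']),R.from_quat(c['rotation']).apply(d)
def onplane(c,px,z):
    o,d=ray(c,px); return o+d*((z-o[2])/d[:,2])[:,None]
def proj(c,p):
    f=200/np.tan(np.radians(c['fovy']/2)); q=R.from_quat(c['rotation']).inv().apply(np.atleast_2d(p)-c['xyz'])
    return np.c_[c['cx']-f*q[:,0]/q[:,2],c['cy']+f*q[:,1]/q[:,2]]
def mask(im,lo,hi):
    return cv2.inRange(cv2.cvtColor(im,cv2.COLOR_RGB2HSV),np.array(lo),np.array(hi))
def blobs(m,amin=15):
    n,l,s,c=cv2.connectedComponentsWithStats(m)
    return [(s[i,4],c[i],l==i) for i in range(1,n) if s[i,4]>=amin]
E
python3 - <<'E'
from h import *
T=cv2.imread("pics/top0.png")[...,::-1].copy();S=cv2.imread("pics/side0.png")[...,::-1].copy()
ct,cs=get_calibration("top"),get_calibration("side")
a=cv2.resize(T[195:275,275:435],(800,400),interpolation=cv2.INTER_CUBIC)
b=cv2.resize(S[185:305,230:410],(400,267)[:2],interpolation=cv2.INTER_CUBIC)
o=np.zeros((600,800,3),np.uint8);o[:333]=cv2.resize(T[195:270,275:455],(800,333),interpolation=cv2.INTER_CUBIC);o[333:,:400]=b
cv2.imwrite("pics/crop0.png",o[...,::-1])
for n,im,c in(("top",T,ct),("side",S,cs)):
    for lab,lo,hi,z in(("yellow",(22,150,120),(34,255,255),.112),("red",(0,200,100),(6,255,255),.158),("red",(174,200,100),(180,255,255),.158),("green",(65,90,30),(85,255,140),.038)):
        for A,q,m in blobs(mask(im,lo,hi),20):
            pts=np.argwhere(m)[:,::-1].astype(np.float32); rc=cv2.minAreaRect(pts)
            print(n,lab,A,q.round(1),"rect",np.round(cv2.boxPoints(rc)).astype(int).tolist(),onplane(c,q,z)[0].round(3))
# tray rim corners, rack plate
m=mask(T,(65,90,20),(85,255,140))
E
```

```text
top yellow 213 [316.6 234.9] rect [[304, 231], [329, 231], [329, 239], [304, 239]] [ 0.522 -0.134  0.112]
top yellow 255 [357.1 234.4] rect [[341, 230], [373, 230], [373, 238], [341, 238]] [ 0.526 -0.234  0.112]
top red 33 [300.2 234.9] rect [[297, 232], [303, 232], [303, 238], [297, 238]] [ 0.52  -0.094  0.158]
top red 179 [302.5 284.9] rect [[290, 293], [297, 273], [316, 280], [309, 300]] [ 0.405 -0.104  0.158]
top green 1044 [445.6 141.6] rect [[395, 116], [445, 85], [498, 171], [448, 202]] [ 0.786 -0.477  0.038]
top green 21 [455.6  92.1] rect [[449, 91], [462, 90], [462, 94], [449, 95]] [ 0.924 -0.504  0.038]
top green 356 [484.5 104.1] rect [[468, 124], [469, 90], [510, 92], [509, 125]] [ 0.893 -0.583  0.038]
top green 101 [529.4  95.2] rect [[511, 100], [512, 90], [545, 93], [544, 103]] [ 0.922 -0.706  0.038]
top green 167 [534.1 110.1] rect [[523, 97], [540, 93], [546, 123], [529, 126]] [ 0.881 -0.719  0.038]
top green 188 [512.5 132.7] rect [[483, 140], [537, 115], [543, 128], [489, 153]] [ 0.816 -0.659  0.038]
top green 23 [530.9 136.2] rect [[527, 140], [529, 131], [533, 1
[... 1332 characters left out ...]
270, 176], [272, 169], [276, 170], [274, 178]] [0.606 0.108 0.038]
side green 676 [488.9 238.7] rect [[463, 252], [506, 198], [530, 217], [487, 271]] [ 0.847 -0.415  0.038]
side green 4198 [594.5 319.1] rect [[496, 334], [557, 229], [651, 284], [590, 389]] [ 0.824 -0.664  0.038]
side green 153 [549.9 276. ] rect [[538, 279], [543, 267], [560, 274], [555, 285]] [ 0.854 -0.558  0.038]
side green 26 [545.8 286.6] rect [[540, 287], [543, 282], [551, 286], [548, 291]] [ 0.823 -0.566  0.038]
side green 61 [391.1 305.7] rect [[384, 309], [389, 298], [397, 302], [392, 313]] [ 0.546 -0.386  0.038]
side green 99 [375.9 318.7] rect [[368, 307], [375, 305], [383, 330], [377, 332]] [ 0.502 -0.386  0.038]
```

View pics/crop0.png

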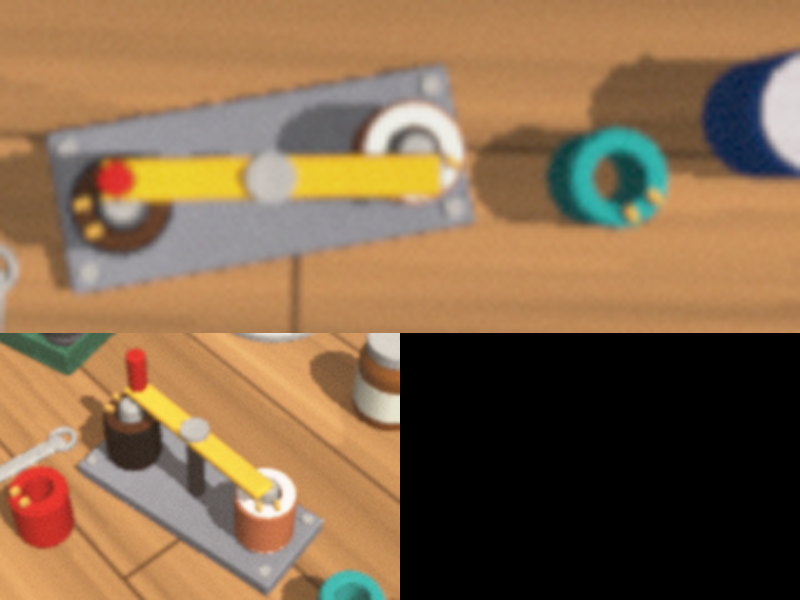

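The crop confirms it: the copper winding with white collars is on the -y post, the burnt black/brown coil sits under the knob, and the turquoise and red ones stand loose. Next I compute the numbers for the knob, pivot, coil and tray.

Run:
```python
from h import *
T=cv2.imread("pics/top0.png")[...,::-1].copy();S=cv2.imread("pics/side0.png")[...,::-1].copy()
ct,cs=get_calibration("top"),get_calibration("side")
k=lambda p:np.c_[275+np.array(p)[:,0]*180/800,195+np.array(p)[:,1]*75/333]-.4
pc=onplane(ct,k([[50,138],[440,68],[472,218],[75,292]]),.02); print("plate",pc.round(3).tolist(),"centre",pc.mean(0).round(3))
yd=(pc[0]-pc[1]+pc[3]-pc[2])[:2]; print("len",np.linalg.norm(yd)/2,"yaw deg",np.degrees(np.arctan2(-yd[0],yd[1])))
yd/=np.linalg.norm(yd); c=pc.mean(0)[:2]; print("posts +y,-y",(c+.085*yd).round(3),(c-.085*yd).round(3))
print("pivot",onplane(ct,k([[270,178]]),.114).round(3),"coil collar",onplane(ct,k([[411,150]]),.086).round(3))
# white collar in top
for n,im,cc,z in(("top",T,ct,.086),("side",S,cs,.086)):
  for A,q,m in blobs(mask(im,(0,0,170),(180,60,255)),40):
    e=cv2.minEnclosingCircle(np.argwhere(m)[:,::-1].astype(np.float32)); print(n,"white",A,q.round(),np.round(e[0],1),round(e[1],1),onplane(cc,e[0],z)[0].round(3))
print("knob/pivot check in side px",proj(cs,[[.52,-.094,.158],[.5235,-.179,.114]]).round())
# tray
A,q,m=[b for b in blobs(mask(T,(60,60,15),(90,255,150)),2000) if b[1][0]<260][0]
h=cv2.convexHull(np.argwhere(m)[:,::-1].astype(np.float32)); rc=cv2.minAreaRect(h); bp=cv2.boxPoints(rc)
w=onplane(ct,bp,.038); print("tray",bp.round().tolist(),w.round(3).tolist(),w.mean(0).round(3),[np.linalg.norm(w[i]-w[i-1]).round(3) for i in range(4)])
for i in (1,2):
  d=(w[i]-w[i-1])[:2]; print("edge dir",np.degrees(np.arctan2(-d[0],d[1])))
s=telemetry.read_state();print(s['ee_pos'],R.from_quat(s['eef_rot']).as_matrix().round(3).tolist())
```

```text
plate [[0.545, -0.051, 0.02], [0.595, -0.289, 0.02], [0.504, -0.31, 0.02], [0.452, -0.07, 0.02]] centre [ 0.524 -0.18   0.02 ]
len 0.2443795652056975 yaw deg 12.113323540601499
posts +y,-y [ 0.506 -0.097] [ 0.542 -0.263]
pivot [[ 0.524 -0.18   0.114]] coil collar [[ 0.542 -0.262  0.086]]
top white 854 [92. 61.] [83.8 63. ] 30.2 [0.952 0.488 0.086]
top white 3121 [385.  71.] [385.5  84. ] 60.5 [ 0.921 -0.302  0.086]
top white 245 [471.  77.] [469.2  75.2] 13.1 [ 0.951 -0.521  0.086]
top white 424 [464. 106.] [464.4 106.2] 11.8 [ 0.868 -0.508  0.086]
top white 159 [292. 135.] [276.5 130.5] 27.6 [ 0.788 -0.022  0.086]
top white 732 [273. 124.] [271. 124.] 19.4 [ 0.805 -0.008  0.086]
top white 548 [354. 134.] [354.5 134. ] 13.5 [ 0.785 -0.224  0.086]
top white 257 [ 17. 140.] [ 17. 141.] 17.5 [0.74  0.645 0.086]
top white 698 [516. 150.] [515.7 150.1] 15.1 [ 0.756 -0.641  0.086]
top white 583 [460. 220.] [459.7 219.9] 13.9 [ 0.571 -0.497  0.086]
top white 149 [368. 223.] [367.6 227.6] 10.7 [ 0.545 -0.263  0.086]
top white 97 [335. 235.] [335.5 234.8] 5.8 [ 0.524 -0.182  0.086]
top white 
[... 1438 characters left out ...]
13 -0.065  0.086]
side white 1360 [576. 311.] [576. 310.] 26.1 [ 0.773 -0.631  0.086]
side white 1079 [449. 320.] [449.5 319.5] 21.3 [ 0.581 -0.491  0.086]
side white 548 [626. 386.] [624.5 382.3] 17.9 [ 0.704 -0.743  0.086]
knob/pivot check in side px [[290. 194.]
 [316. 228.]]
tray [[149.0, 199.0], [230.0, 178.0], [244.0, 231.0], [162.0, 251.0]] [[0.605, 0.317, 0.038], [0.668, 0.103, 0.038], [0.528, 0.06, 0.038], [0.466, 0.273, 0.038]] [0.567 0.188 0.038] [np.float64(0.146), np.float64(0.224), np.float64(0.147), np.float64(0.221)]
edge dir -163.59236232231268
edge dir 106.89785559324983
[0.16771589 0.60172242 0.21564143] [[-0.963, 0.268, -0.0], [0.268, 0.963, -0.001], [-0.0, -0.001, -1.0]]
```

```bash
cat >> h.py <<'E'
def go(*targets):
    """targets: (x,y,z,azimuth deg of tool y); prints units from present pose"""
    s=telemetry.read_state(); R0=R.from_quat(s['eef_rot']); p=s['ee_pos']; Y=R0.apply([0,1,0]); az=np.degrees(np.arctan2(Y[1],Y[0]))
    print("t",round(float(s['time']),2),"tcp",p.round(4),"az",az.round(1),"w",round(float(s['width']),4),"F",s['ft_force'].round(1),"grip",round(float(s['grip_force']),1),"q",np.round(s['joint_positions'],2))
    for x,y,z,a in targets:
        Rt=R.from_matrix(np.array([[np.sin(np.radians(a)),np.cos(np.radians(a)),0],[-np.cos(np.radians(a)),np.sin(np.radians(a)),0],[0,0,-1]]))
        print((x,y,z,a),"->",np.r_[np.degrees((R0.inv()*Rt).as_rotvec())/5,R0.inv().apply(np.array([x,y,z])-p)/.04].round(3).tolist())
E
python3 -c "
from h import *
go((.46,.3,.24,35))"
```

```text
t 0.1 tcp [0.1677 0.6017 0.2156] az 74.4 w 0.087 F [-0.1  0.5 -0.1] grip 0.0 q [-1.32  0.33 -0.06  1.46  0.02  1.35 -0.09]Traceback (most recent call last):
  File "<string>", line 3, in <module>
    go((.46,.3,.24,35))
    ~~^^^^^^^^^^^^^^^^^
  File "h.py", line 23, in go
    Rt=R.from_matrix(np.array([[np.sin(np.radians(a)),np.cos(np.radians(a)),0],[-np.cos(np.radians(a)),np.sin(np.radians(a)),0],[0,0,-1]]))
  File "scipy/spatial/transform/_rotation.pyx", line 1143, in scipy.spatial.transform._rotation.Rotation.from_matrix
ValueError: Non-positive determinant (left-handed or null coordinate frame) in rotation matrix 0: [[ 0.57357644  0.81915204  0.        ]
 [-0.81915204  0.57357644  0.        ]
 [ 0.          0.         -1.        ]].
```

>>> drive_tool --series '[0,0,7.9,-9.05,-5.3,-0.6,1,0,0,7.9,-9.05,-5.3,-0.6,1,0,0,7.9,-9.05,-5.3,-0.6,1,0,0,7.9,-9.05,-5.3,-0.6,1,0,0,7.9,-9.05,-5.3,-0.6,1,0,0,7.9,-9.05,-5.3,-0.6,1,0,0,7.9,-9.05,-5.3,-0.6,1,0,0,7.9,-9.05,-5.3,-0.6,1,0,0,7.9,-9.05,-5.3,-0.6,1,0,0,7.9,-9.05,-5.3,-0.6,1]'

```text
time: 0.93
ee_pos: [0.4581, 0.3014, 0.2402]
eef_rot: [0.462, 0.887, 0.0, -0.0]
ft_force: [0.5, 0.6, 0.1]
width: 0.0871
grip_force: 0.0
```

```bash
python3 -c "
from h import *
go((.46,.3,.24,35),(.520,-.095,.24,0))"
```

```text
t 0.93 tcp [0.4581 0.3014 0.2402] az 34.9 w 0.0871 F [0.5 0.6 0.1] grip 0.0 q [-0.91  0.15  0.28  1.65 -0.04  1.36 -0.02]Traceback (most recent call last):
  File "<string>", line 3, in <module>
    go((.46,.3,.24,35),(.520,-.095,.24,0))
    ~~^^^^^^^^^^^^^^^^^^^^^^^^^^^^^^^^^^^^
  File "h.py", line 23, in go
    Rt=R.from_matrix(np.array([[np.sin(np.radians(a)),np.cos(np.radians(a)),0],[-np.cos(np.radians(a)),np.sin(np.radians(a)),0],[0,0,-1]]))
  File "scipy/spatial/transform/_rotation.pyx", line 1143, in scipy.spatial.transform._rotation.Rotation.from_matrix
ValueError: Non-positive determinant (left-handed or null coordinate frame) in rotation matrix 0: [[ 0.57357644  0.81915204  0.        ]
 [-0.81915204  0.57357644  0.        ]
 [ 0.          0.         -1.        ]].
```

```bash
sed -i 's/\[\[np.sin(np.radians(a)),/[[-np.sin(np.radians(a)),/; s/\[-np.cos(np.radians(a)),np.sin/[np.cos(np.radians(a)),np.sin/' h.py; python3 -c "
from h import *
go((.46,.3,.24,35),(.520,-.095,.24,0))"
```

```text
t 0.93 tcp [0.4581 0.3014 0.2402] az 34.9 w 0.0871 F [0.5 0.6 0.1] grip 0.0 q [-0.91  0.15  0.28  1.65 -0.04  1.36 -0.02]
(0.46, 0.3, 0.24, 35) -> [-0.001, -0.002, -0.013, -0.056, 0.02, 0.005]
(0.52, -0.095, 0.24, 0) -> [-0.001, -0.002, 6.987, -9.011, -4.405, 0.003]
```

>>> drive_tool --series '[0,0,7,-9.01,-4.4,0,1,0,0,7,-9.01,-4.4,0,1,0,0,7,-9.01,-4.4,0,1,0,0,7,-9.01,-4.4,0,1,0,0,7,-9.01,-4.4,0,1,0,0,7,-9.01,-4.4,0,1,0,0,7,-9.01,-4.4,0,1,0,0,7,-9.01,-4.4,0,1,0,0,7,-9.01,-4.4,0,1,0,0,7,-9.01,-4.4,0,1]'

```text
time: 1.77
ee_pos: [0.5187, -0.0978, 0.2403]
eef_rot: [0.709, 0.705, -0.0, 0.0]
ft_force: [-0.3, -0.0, 0.4]
width: 0.0868
grip_force: 0.0
```

Run:
```python
from h import *
go((.520,-.095,.14,0))
c=get_calibration("wrist"); im=camera("wrist"); cv2.imwrite("pics/w1.png",im[...,::-1])
print("expect knob",proj(c,[[.52,-.095,.158]]).round())
for lo,hi in(((0,180,80),(6,255,255)),((174,180,80),(180,255,255))):
  for A,q,m in blobs(mask(im,lo,hi),150):
    e=cv2.minEnclosingCircle(np.argwhere(m)[:,::-1].astype(np.float32)); print(A,q.round(1),np.round(e[0],1),round(e[1],1),onplane(c,q,.158).round(4))
```

```text
t 1.77 tcp [ 0.5187 -0.0978  0.2403] az -0.3 w 0.0868 F [-0.3 -0.   0.4] grip 0.0 q [-0.51  0.1   0.66  1.71 -0.06  1.35  0.16]
(0.52, -0.095, 0.14, 0) -> [0.004, 0.009, -0.058, 0.071, 0.032, 2.506]
expect knob [[321. 207.]]
180 [180.6 172.2] [179.1 171.3] 15.2 [[ 0.418  -0.0679  0.158 ]]
392 [199.4 195.8] [193.1 191.4] 25.5 [[ 0.4298 -0.0858  0.158 ]]
```

View pics/w1.png

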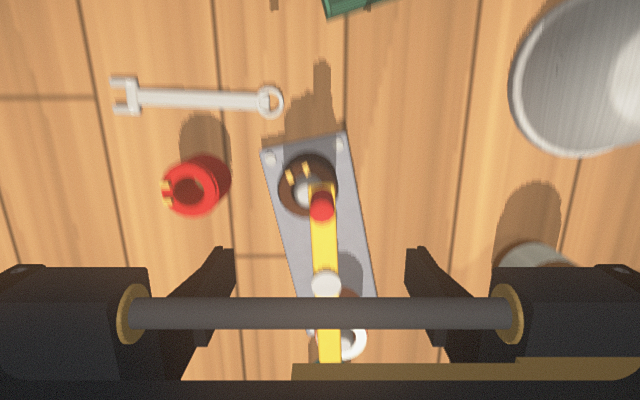

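The wrist view shows the red knob top at (321,206), against (321,207) expected, so I descend and grip it.

>>> drive_tool --series '[0,0,-0.06,0.07,0.03,1.2,0.6,0,0,-0.06,0.07,0.03,2.0,0.2,0,0,-0.06,0.07,0.03,2.5,0,0,0,-0.06,0.07,0.03,2.5,-0.3,0,0,-0.06,0.07,0.03,2.5,-0.8,0,0,-0.06,0.07,0.03,2.5,-0.8,0,0,-0.06,0.07,0.03,2.5,-0.8,0,0,-0.06,0.07,0.03,2.5,-0.8]' --grip_force 12

```text
time: 2.48
ee_pos: [0.5214, -0.0902, 0.1417]
eef_rot: [0.706, 0.709, 0.001, 0.001]
ft_force: [0.6, -0.1, 0.4]
width: 0.0412
grip_force: 0.0
```

Run:
```python
from h import *
P=np.array([.524,-.180])
# knob dir azimuth: now ~92.7deg, final 16 deg ; tool az follows: 0 -> -76
go(*[(*(P+.085*np.array([np.cos(np.radians(92.7-t)),np.sin(np.radians(92.7-t))])),.14,-t) for t in (10,20,30,40,50,60,70,77)])
```

```text
t 2.48 tcp [ 0.5214 -0.0902  0.1417] az 0.2 w 0.0412 F [ 0.6 -0.1  0.4] grip 0.0 q [-0.49  0.19  0.65  1.84 -0.13  1.14  0.2 ]
(np.float64(0.5348004917311148), np.float64(-0.09568897237984747), 0.14, -10) -> [0.029, -0.007, 2.047, -0.138, 0.335, 0.043]
(np.float64(0.5492768642966118), np.float64(-0.0988453320422622), 0.14, -20) -> [0.029, -0.01, 4.047, -0.218, 0.697, 0.044]
(np.float64(0.5629852121311668), np.float64(-0.10446753522432933), 0.14, -30) -> [0.028, -0.012, 6.047, -0.36, 1.039, 0.045]
(np.float64(0.5755090140225855), np.float64(-0.11238475412733384), 0.14, -40) -> [0.027, -0.015, 8.047, -0.559, 1.351, 0.046]
(np.float64(0.5864677405877466), np.float64(-0.122356428061214), 0.14, -50) -> [0.026, -0.017, 10.047, -0.81, 1.624, 0.046]
(np.float64(0.595528416465351), np.float64(-0.1340795727593993), 0.14, -60) -> [0.025, -0.02, 12.047, -1.104, 1.85, 0.047]
(np.float64(0.602415737603781), np.float64(-0.14719798640243292), 0.14, -70) -> [0.023, -0.022, 14.047, -1.432, 2.021, 0.047]
(np.float64(0.6058287984462507), np.float64(-0.15699896209205158), 0.14, -77) -> [0.022, -0.024, 15.447, -1.678, 2.105, 0.047]
```

>>> drive_tool --series '[0,0,0,-0.12,0,0,-0.8,0,0,0,-0.12,0,0,-0.8,0,0,0,-0.12,0,0,-0.8,0,0,0,-0.12,0,0,-0.8,0,0,0,-0.12,0,0,-0.8,0,0,0,-0.12,0,0,-0.8]'

```text
time: 2.98
ee_pos: [0.5204, -0.0953, 0.1404]
eef_rot: [0.706, 0.708, 0.0, 0.0]
ft_force: [-1.6, -1.5, 4.5]
width: 0.0191
grip_force: 12.0
```

Run:
```python
from h import *
P=np.array([.524,-.180])
go(*[(*(P+.085*np.array([np.cos(np.radians(92.7-t)),np.sin(np.radians(92.7-t))])),.14,-t) for t in (10,20,30,40,50,60,70,77)])
```

```text
t 2.98 tcp [ 0.5204 -0.0953  0.1404] az 0.2 w 0.0191 F [-1.6 -1.5  4.5] grip 12.0 q [-0.48  0.2   0.65  1.84 -0.13  1.14  0.21]
(np.float64(0.5348004917311148), np.float64(-0.09568897237984747), 0.14, -10) -> [0.002, 0.002, 2.043, -0.011, 0.359, 0.009]
(np.float64(0.5492768642966118), np.float64(-0.0988453320422622), 0.14, -20) -> [0.003, 0.001, 4.043, -0.091, 0.72, 0.009]
(np.float64(0.5629852121311668), np.float64(-0.10446753522432933), 0.14, -30) -> [0.003, 0.001, 6.043, -0.233, 1.063, 0.009]
(np.float64(0.5755090140225855), np.float64(-0.11238475412733384), 0.14, -40) -> [0.003, 0.001, 8.043, -0.432, 1.375, 0.009]
(np.float64(0.5864677405877466), np.float64(-0.122356428061214), 0.14, -50) -> [0.003, 0.001, 10.043, -0.682, 1.648, 0.009]
(np.float64(0.595528416465351), np.float64(-0.1340795727593993), 0.14, -60) -> [0.003, 0.0, 12.043, -0.976, 1.873, 0.01]
(np.float64(0.602415737603781), np.float64(-0.14719798640243292), 0.14, -70) -> [0.003, 0.0, 14.043, -1.305, 2.044, 0.01]
(np.float64(0.6058287984462507), np.float64(-0.15699896209205158), 0.14, -77) -> [0.003, -0.0, 15.443, -1.55, 2.129, 0.01]
```

>>> drive_tool --series '[0,0,1,0.005,0.18,0,-0.8,0,0,2,-0.01,0.36,0,-0.8,0,0,3,-0.045,0.54,0,-0.8,0,0,4,-0.09,0.72,0,-0.8,0,0,5,-0.16,0.895,0,-0.8,0,0,6,-0.23,1.06,0,-0.8,0,0,7,-0.33,1.22,0,-0.8,0,0,8,-0.43,1.375,0,-0.8,0,0,9,-0.55,1.515,0,-0.8,0,0,10,-0.68,1.648,0,-0.8]'

```text
time: 3.82
ee_pos: [0.5867, -0.1225, 0.1404]
eef_rot: [0.94, 0.342, -0.0, 0.0]
ft_force: [-3.2, -0.8, 5.0]
width: 0.0192
grip_force: 12.0
```

Run:
```python
from h import *
P=np.array([.524,-.180])
go(*[(*(P+.085*np.array([np.cos(np.radians(92.7-t)),np.sin(np.radians(92.7-t))])),.14,-t) for t in (55,60,65,70,75,80)])
```

```text
t 3.82 tcp [ 0.5867 -0.1225  0.1404] az -50.0 w 0.0192 F [-3.2 -0.8  5. ] grip 12.0 q [-0.48  0.4   0.78  1.66 -0.3   1.2  -0.51]
(np.float64(0.5912540003022366), np.float64(-0.12802020158420435), 0.14, -55) -> [0.004, 0.003, 0.998, -0.002, 0.179, 0.01]
(np.float64(0.595528416465351), np.float64(-0.1340795727593993), 0.14, -60) -> [0.004, 0.003, 1.998, -0.017, 0.363, 0.01]
(np.float64(0.5992584581891254), np.float64(-0.1404884261134073), 0.14, -65) -> [0.004, 0.002, 2.998, -0.049, 0.546, 0.011]
(np.float64(0.602415737603781), np.float64(-0.14719798640243292), 0.14, -70) -> [0.004, 0.002, 3.998, -0.096, 0.725, 0.011]
(np.float64(0.6049762259065549), np.float64(-0.1541571898213333), 0.14, -75) -> [0.005, 0.002, 4.998, -0.159, 0.9, 0.011]
(np.float64(0.6069204362353978), np.float64(-0.1613130726300088), 0.14, -80) -> [0.005, 0.002, 5.998, -0.237, 1.068, 0.011]
```

>>> drive_tool --series '[0,0,1,0,0.18,0,-0.8,0,0,2,-0.02,0.363,0,-0.8,0,0,3,-0.05,0.546,0,-0.8,0,0,4,-0.096,0.725,0,-0.8,0,0,5,-0.16,0.9,0,-0.8,0,0,6,-0.237,1.068,0,-0.8,0,0,6,-0.237,1.068,0,-0.8,0,0,6,-0.237,1.068,0,0.2,0,0,6,-0.237,1.068,0,0.2,0,0,6,-0.237,1.068,0,0.2]'

```text
time: 4.65
ee_pos: [0.6063, -0.1599, 0.1396]
eef_rot: [0.996, 0.09, -0.001, -0.0]
ft_force: [0.9, -0.7, -0.0]
width: 0.0323
grip_force: 0.0
```

>>> drive_tool --series '[0,0,0,0,0,0,0.6,0,0,0,0,0,-0.5,1,0,0,0,0,0,-1.2,1,0,0,0,0,0,-2,1,0,0,0,0,0,-2.5,1,0,0,0,0,0,-2.5,1]'

```text
time: 5.15
ee_pos: [0.6082, -0.1614, 0.2446]
eef_rot: [0.996, 0.09, 0.003, 0.001]
ft_force: [0.3, -0.1, -0.4]
width: 0.0714
grip_force: 0.0
```

Run:
```python
from h import *
go((.542,-.263,.24,12))
T=camera("top");ct=get_calibration("top")
for A,q,m in blobs(mask(T,(22,150,120),(34,255,255)),20): print(A,q.round(),onplane(ct,q,.112).round(3))
```

```text
t 5.15 tcp [ 0.6082 -0.1614  0.2446] az -79.7 w 0.0714 F [ 0.3 -0.1 -0.4] grip 0.0 q [-0.48  0.43  0.92  1.45 -0.34  1.42 -0.95]
(0.542, -0.263, 0.24, 12) -> [0.066, -0.036, -18.344, -2.082, 2.205, 0.106]
38 [344. 268.] [[ 0.442 -0.204  0.112]]
```

>>> drive_tool --series '[0,0,-6,-0.7,0.7,0.1,1,0,0,-10,-1.4,1.4,0.1,1,0,0,-18.3,-2.08,2.2,0.1,1,0,0,-18.3,-2.08,2.2,0.1,1,0,0,-18.3,-2.08,2.2,0.1,1,0,0,-18.3,-2.08,2.2,0.1,1,0,0,-18.3,-2.08,2.2,0.1,1,0,0,-18.3,-2.08,2.2,0.1,1,0,0,-18.3,-2.08,2.2,0.1,1,0,0,-18.3,-2.08,2.2,0.1,1]'

```text
time: 6.03
ee_pos: [0.54, -0.2614, 0.2347]
eef_rot: [0.753, 0.658, -0.0, -0.001]
ft_force: [-0.3, -0.8, -0.3]
width: 0.0875
grip_force: 0.0
```

Run:
```python
from h import *
go((.542,-.263,.24,12))
```

```text
t 6.03 tcp [ 0.54   -0.2614  0.2347] az -7.8 w 0.0875 F [-0.3 -0.8 -0.3] grip 0.0 q [-0.2   0.31  0.73  1.54 -0.21  1.37  0.41]
(0.542, -0.263, 0.24, 12) -> [-0.021, -0.012, -3.951, -0.032, 0.054, -0.133]
```

>>> drive_tool --series '[0,0,-3.95,-0.03,0.05,0,1,0,0,-3.95,-0.03,0.05,0,1,0,0,-3.95,-0.03,0.05,0,1,0,0,-3.95,-0.03,0.05,0,1,0,0,-3.95,-0.03,0.05,0,1]'

```text
time: 6.45
ee_pos: [0.5419, -0.2632, 0.2351]
eef_rot: [0.633, 0.774, -0.0, -0.001]
ft_force: [0.9, 0.1, -0.1]
width: 0.0869
grip_force: 0.0
```

Run:
```python
from h import *
c=get_calibration("wrist"); im=camera("wrist"); T=camera("top"); ct=get_calibration("top")
th=np.linspace(0,2*np.pi,60)
def draw(im,c,p,r,z,col):
    pts=proj(c,np.c_[p[0]+r*np.cos(th),p[1]+r*np.sin(th),np.full(60,z)]); cv2.polylines(im,[np.round(pts*4).astype(int)],True,col,1,shift=2)
a=im.copy(); draw(a,c,(.542,-.263),.028,.086,(0,0,255)); draw(a,c,(.524,-.18),.009,.114,(0,0,255))
cv2.imwrite("pics/w2.png",a[...,::-1])
for A,q,m in blobs(mask(im,(0,0,190),(180,40,255)),200):
  e=cv2.minEnclosingCircle(np.argwhere(m)[:,::-1].astype(np.float32)); print(A,np.round(e[0],1),round(e[1],1),onplane(c,e[0],.086).round(4))
print("expect",proj(c,[[.542,-.263,.086]]))
go((.542,-.263,.066,12))
```

```text
762 [601.5  25. ] 45.1 [[ 0.741  -0.0819  0.086 ]]
1042 [316.9  95. ] 19.2 [[ 0.5233 -0.1817  0.086 ]]
1561 [318.5 189.3] 29.2 [[ 0.5414 -0.264   0.086 ]]
4557 [593.5 204. ] 43.0 [[ 0.7999 -0.2262  0.086 ]]
314 [318.5 194.3] 10.0 [[ 0.5423 -0.2688  0.086 ]]
expect [[319.38347755 188.39609925]]
t 6.55 tcp [ 0.5421 -0.2633  0.2355] az 11.4 w 0.0873 F [ 0.6 -0.2  0.4] grip 0.0 q [-0.16  0.31  0.67  1.53 -0.2   1.37  0.73]
(0.542, -0.263, 0.066, 12) -> [-0.008, -0.007, -0.115, 0.005, 0.001, 4.238]
```

View pics/w2.png

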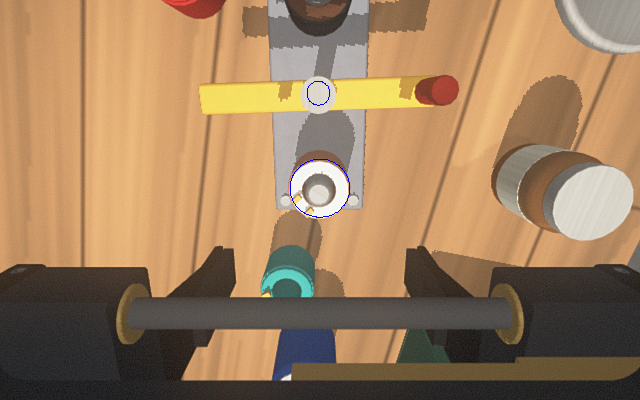

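The wrist view shows the bar square to the rack and the copper coil's collar at (319,189), which matches the drawn circle. Now I descend over it.

>>> drive_tool --series '[0,0,-0.1,0,0,0.7,1,0,0,-0.1,0,0,1.4,1,0,0,-0.1,0,0,2.1,1,0,0,-0.1,0,0,2.6,1,0,0,-0.1,0,0,3.1,1,0,0,-0.1,0,0,3.6,1,0,0,-0.1,0,0,4,1,0,0,-0.1,0,0,4.24,1,0,0,-0.1,0,0,4.24,0.6,0,0,-0.1,0,0,4.24,0.2]' --grip_force 25

```text
time: 7.38
ee_pos: [0.5423, -0.2636, 0.0666]
eef_rot: [0.629, 0.777, -0.0, -0.0]
ft_force: [0.0, 0.0, 1.2]
width: 0.0798
grip_force: 0.0
```

>>> drive_tool --series '[0,0,0,0,0,0,0.2,0,0,0,0,0,0,0.2,0,0,0,0,0,0,0.1,0,0,0,0,0,0,0,0,0,0,0,0,0,0,0,0,0,0,0,0,0,0,0,0,0,0,0,0]'

```text
time: 7.97
ee_pos: [0.5425, -0.2639, 0.0673]
eef_rot: [0.629, 0.778, 0.0, 0.0]
ft_force: [-2.6, 0.3, 5.3]
width: 0.0587
grip_force: 25.0
```

Run:
```python
from h import *
go((.542,-.263,.066,12))
```

```text
t 7.97 tcp [ 0.5425 -0.2639  0.0673] az 12.1 w 0.0587 F [-2.6  0.3  5.3] grip 25.0 q [-0.11  0.46  0.61  1.72 -0.3   1.06  0.82]
(0.542, -0.263, 0.066, 12) -> [0.008, 0.003, 0.013, 0.024, -0.008, 0.034]
```

>>> drive_tool --series '[0,0,0,0,0,-0.2,0,0,0,0,0,0,-0.5,0,0,0,0,0,0,-0.8,0,0,0,0,0,0,-1.1,0,0,0,0,0,0,-1.3,0,0,0,0,0,0,-1.3,0]'

```text
time: 8.47
ee_pos: [0.5435, -0.2641, 0.1211]
eef_rot: [0.629, 0.778, 0.001, 0.002]
ft_force: [-0.2, -1.0, -4.0]
width: 0.0586
grip_force: 25.0
```

>>> drive_tool --series '[0,0,0,0,0,-0.3,0,0,0,0,0,0,-0.6,0,0,0,0,0,0,-1,0,0,0,0,0,0,-1.5,0,0,0,0,0,0,-2,0,0,0,0,0,0,-2.5,0,0,0,0,0,0,-3,0,0,0,0,0,0,-3,0]'

```text
time: 9.13
ee_pos: [0.5437, -0.2646, 0.2433]
eef_rot: [0.629, 0.777, 0.001, 0.003]
ft_force: [0.6, -1.2, -3.6]
width: 0.0582
grip_force: 25.0
```

Run:
```python
from h import *
tc=np.array([.567,.188]);yv=np.array([-.284,.959]); g=tc+.042*yv; print(g)
go((*g,.24,16.5))
c=get_calibration("side"); im=camera("side"); cv2.imwrite("pics/s2.png",cv2.resize(im[120:320,160:480],(800,500))[...,::-1])
```

```text
[0.555072 0.228278]
t 9.13 tcp [ 0.5437 -0.2646  0.2433] az 12.1 w 0.0582 F [ 0.6 -1.2 -3.6] grip 25.0 q [-0.16  0.31  0.68  1.52 -0.19  1.38  0.74]
(np.float64(0.5550719999999999), np.float64(0.228278), 0.24, 16.5) -> [0.06, 0.036, -0.888, 11.992, 2.852, 0.061]
```

View pics/s2.png

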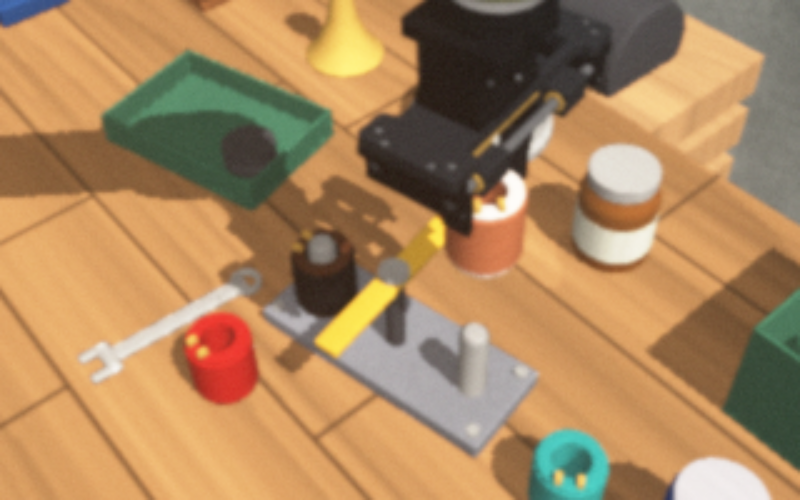

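The side view shows the coil upright in the fingers at (490,225) and its post bare at (472,360). The burnt coil stays put on its post, with the bar swung aside. Next I carry the coil to the tray.

>>> drive_tool --series '[0,0,0,0.3,0.07,0,0,0,0,0,0.9,0.2,0,0,0,0,0,1.6,0.4,0,0,0,0,-0.1,2.3,0.55,0,0,0,0,-0.2,3.0,0.7,0,0,0,0,-0.3,3.7,0.87,0,0,0,0,-0.4,4.4,1.05,0,0,0,0,-0.4,5.1,1.2,0,0,0,0,-0.5,5.8,1.4,0,0,0,0,-0.5,6.2,1.5,0,0]'

```text
time: 10.02
ee_pos: [0.5484, -0.0044, 0.2371]
eef_rot: [0.61, 0.792, -0.0, -0.001]
ft_force: [0.7, 0.8, -3.7]
width: 0.0583
grip_force: 25.0
```

>>> drive_tool --series '[0,0,0,0.4,0.1,0,0,0,0,-0.1,1.1,0.27,0,0,0,0,-0.1,1.8,0.43,0,0,0,0,-0.2,2.5,0.6,0,0,0,0,-0.2,3.2,0.77,0,0,0,0,-0.3,3.9,0.93,0,0,0,0,-0.3,4.6,1.1,0,0,0,0,-0.4,5.2,1.24,0,0,0,0,-0.4,5.6,1.33,0,0,0,0,-0.4,5.8,1.35,0,0]'

```text
time: 10.85
ee_pos: [0.5419, 0.2321, 0.2371]
eef_rot: [0.597, 0.802, -0.001, -0.001]
ft_force: [0.4, -0.4, -4.2]
width: 0.058
grip_force: 25.0
```

Run:
```python
from h import *
go((.555,.228,.24,16.5),(.555,.228,.056,16.5),(.555,.228,.052,16.5))
c=get_calibration("wrist"); im=camera("wrist")
tc=np.array([.567,.188]);yv=np.array([-.284,.959]);xv=np.array([.959,.284])
P=np.array([[*(tc+a*xv*.075+b*yv*.11),.038] for a,b in((1,1),(1,-1),(-1,-1),(-1,1))])
a=im.copy();cv2.polylines(a,[np.round(proj(c,P)).astype(int)],True,(255,0,0),1)
cv2.imwrite("pics/w3.png",a[...,::-1])
```

```text
t 10.85 tcp [0.5419 0.2321 0.2371] az 16.7 w 0.058 F [ 0.4 -0.4 -4.2] grip 25.0 q [-0.78  0.25  0.36  1.55 -0.09  1.37 -0.12]
(0.555, 0.228, 0.24, 16.5) -> [-0.022, -0.002, 0.048, -0.193, 0.282, -0.073]
(0.555, 0.228, 0.056, 16.5) -> [-0.022, -0.002, 0.048, -0.194, 0.291, 4.527]
(0.555, 0.228, 0.052, 16.5) -> [-0.022, -0.002, 0.048, -0.194, 0.292, 4.627]
```

View pics/w3.png

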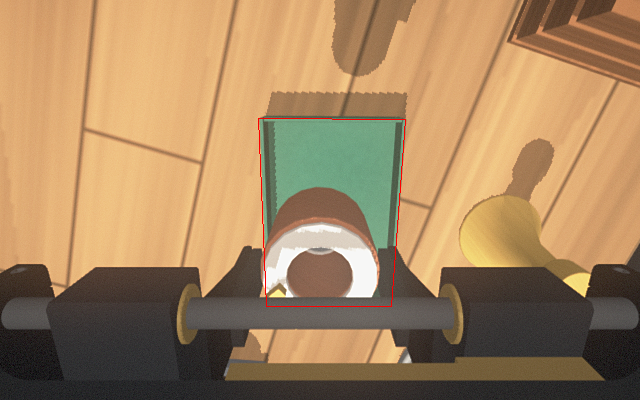

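The wrist view shows the drawn tray rim lying on the real one, (260,118) to (405,118), with the coil over the free end. Now I lower it.

>>> drive_tool --series '[0,0,0,-0.1,0.15,0.3,0,0,0,0,-0.19,0.28,0.9,0,0,0,0,-0.19,0.28,1.6,0,0,0,0,-0.19,0.28,2.3,0,0,0,0,-0.19,0.28,2.9,0,0,0,0,-0.19,0.28,3.4,0,0,0,0,-0.19,0.28,3.8,0,0,0,0,-0.19,0.28,4.1,0,0,0,0,-0.19,0.28,4.25,0,0,0,0,-0.19,0.28,4.25,0]'

```text
time: 11.73
ee_pos: [0.5556, 0.2238, 0.0671]
eef_rot: [0.598, 0.801, -0.001, -0.0]
ft_force: [0.5, 0.3, -4.8]
width: 0.0586
grip_force: 25.0
```

>>> drive_tool --series '[0,0,0,0,0,0.05,0,0,0,0,0,0,0.1,0,0,0,0,0,0,0.15,0,0,0,0,0,0,0.2,0,0,0,0,0,0,0.25,0,0,0,0,0,0,0.25,0]'

```text
time: 12.23
ee_pos: [0.5557, 0.2255, 0.0583]
eef_rot: [0.598, 0.802, -0.0, -0.0]
ft_force: [-0.3, 0.6, -4.3]
width: 0.0581
grip_force: 25.0
```

```bash
python3 -c "
from h import *
go((.555,.228,.052,16.5))"
```

```text
t 12.23 tcp [0.5557 0.2255 0.0583] az 16.6 w 0.0581 F [-0.3  0.6 -4.3] grip 25.0 q [-0.73  0.42  0.34  1.72 -0.16  1.03 -0.05]
(0.555, 0.228, 0.052, 16.5) -> [-0.004, -0.0, 0.017, 0.064, 0.001, 0.156]
```

Still hanging about 6 mm above the floor; I ease down until contact.

>>> drive_tool --series '[0,0,0,0,0,0.03,0,0,0,0,0,0,0.06,0,0,0,0,0,0,0.09,0,0,0,0,0,0,0.12,0,0,0,0,0,0,0.12,0,0,0,0,0,0,0.12,0]'

```text
time: 12.73
ee_pos: [0.5558, 0.2255, 0.0537]
eef_rot: [0.598, 0.802, -0.0, -0.0]
ft_force: [0.2, -0.2, -4.1]
width: 0.0583
grip_force: 25.0
```

>>> drive_tool --series '[0,0,0,0,0,0.02,0,0,0,0,0,0,0.04,0,0,0,0,0,0,0.04,0]'

```text
time: 12.98
ee_pos: [0.5558, 0.2255, 0.052]
eef_rot: [0.598, 0.802, -0.0, -0.0]
ft_force: [0.7, -0.5, -3.7]
width: 0.0589
grip_force: 25.0
```

>>> drive_tool --series '[0,0,0,0,0,0.02,0,0,0,0,0,0,0.04,0,0,0,0,0,0,0.04,0]'

```text
time: 13.23
ee_pos: [0.556, 0.2256, 0.0513]
eef_rot: [0.598, 0.802, 0.0, -0.0]
ft_force: [-2.8, -0.4, 4.5]
width: 0.0585
grip_force: 25.0
```

Contact: Fz has gone from -4 to +4.5 N. I release and rise.

>>> drive_tool --series '[0,0,0,0,0,0,0.38,0,0,0,0,0,0,0.42,0,0,0,0,0,0,0.5,0,0,0,0,0,0,0.6,0,0,0,0,0,0,0.7,0,0,0,0,0,0,0.7,0,0,0,0,0,0,0.7,0,0,0,0,0,0,0.7]'

```text
time: 13.9
ee_pos: [0.5559, 0.2256, 0.0505]
eef_rot: [0.598, 0.802, 0.0, -0.0]
ft_force: [0.0, 0.2, -0.4]
width: 0.0737
grip_force: 0.0
```

>>> drive_tool --series '[0,0,0,0,0,-0.2,0.7,0,0,0,0,0,-0.6,0.7,0,0,0,0,0,-1.1,0.7,0,0,0,0,0,-1.8,0.7,0,0,0,0,0,-2.6,0.7,0,0,0,0,0,-3.4,0.7,0,0,0,0,0,-4,0.7,0,0,0,0,0,-4.5,0.7,0,0,0,0,0,-4.5,0.7]'

```text
time: 14.65
ee_pos: [0.5577, 0.2261, 0.236]
eef_rot: [0.598, 0.802, 0.003, 0.001]
ft_force: [1.2, -0.3, -0.8]
width: 0.0739
grip_force: 0.0
```

Run:
```python
from h import *
go()
im=camera("side"); w=camera("wrist")
o=np.zeros((600,800,3),np.uint8);o[:350,:560]=cv2.resize(im[100:300,130:450],(560,350));o[350:,:400]=cv2.resize(w,(400,250)); cv2.imwrite("pics/end.png",o[...,::-1])
```

```text
t 14.65 tcp [0.5577 0.2261 0.236 ] az 16.6 w 0.0739 F [ 1.2 -0.3 -0.8] grip 0.0 q [-0.76  0.27  0.37  1.52 -0.1   1.36 -0.1 ]
```

View pics/end.png

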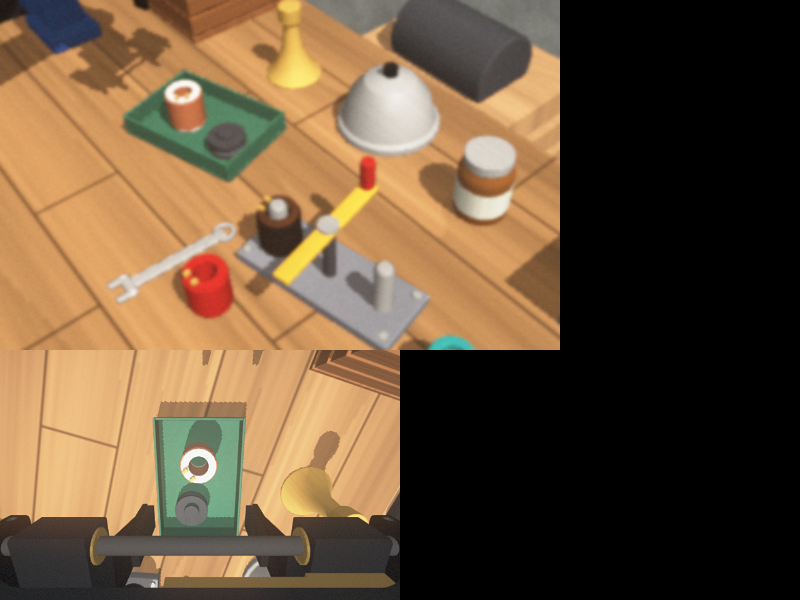

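The coil stands upright in the tray beside the pulley (185,105). The bar is aside, the burnt coil is on its post and nothing else has been disturbed, so I hand in.

```bash
python3 -c "
from bench import r
print(r.close_job())"
```

```text
the job is handed in; nothing more can be done
None
```

I handed the job in at about 15 s: the keeper bar is swung about 80° aside, the copper coil stands upright on the tray floor beside the pulley, and the burnt coil is still on its post; the hand-in returned no verdict.

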